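# Mix a seed vial on the touch-start vortex mixer and rack it

## Robot

A 6-joint arm with a two-finger parallel gripper is mounted at the origin on the work surface; the furniture and walls round the work are solid. World frame = base frame: x ahead of the robot, y to its left, z up, the work surface at z = 0. Lengths are in m, angles in rad, forces in N, time in s.
With the tool pointing down it reaches from about 0.375 to 0.9 m from the base axis. Payload 3.1 kg.
Tool frame: the origin (TCP) lies where the fingers leave the gripper's body, on its centre line; the fingertips stand 70 mm ahead of it and the grasp point (between the pads) lies 51 mm ahead of it; z points along the fingers, y is the line along which they close (so a half turn about z gives the same grasp; the last joint's range is limited). The gripper opens to 87 mm and grips with 3 to 60 N. Pads are 19 mm wide; open, the fingers measure 117 mm over their backs; the gripper's body (75 mm by 190 mm) begins 51 mm behind the grasp point.
Start: joints at [1.034, 0.527, 1.433, -0, 1.181, -0.178], TCP at [0.219, 0.585, 0.292] pointing down, gripper open.
Joint ranges: [-3.08, 3.08], [-0.75, 2.2], [0.22, 2.44], [-1.43, 4.57], [0, 2.65], [-2.85, 2.85]. Speed limits (rad/s): [2.79, 2.79, 3.14, 3.14, 3.14, 3.14].

## Interface

Orientations are given as a unit quaternion [x, y, z, w].
In Python, from rig import robot gives the robot as it stands.
- The arm moves only by the tool send_rows, never from a script. Its argument "deltas" is text: rows parted by semicolons, each of 7 numbers parted by spaces: the shift along the tool's x, y, z in mm, then the turn, a rotation vector about the tool's x, y, z in degrees, then the opening, from 0 (shut) to 1 (fully open). A call has 1 to 10 rows; each row shifts and turns the commanded pose from where the row before left it, along the tool's axes as they then stand; what a row does not reach is not made up. A row lasts 1/8 s, in which the tool goes at most 62.5 mm and 10.7 degrees, less where a joint would pass 70% of its speed; a pose out of reach is approached as far as the arm can. A call is refused whole if a number of a shift passes 62.5 or a number of a turn 10.7, either way. A call with a gripper value outside its range is refused whole. The fingers move at their own pace and stop on an object; "newtons" is the grip in N (left out, the last holds). Time passes only in rows, so rows that do not move let the fingers close. It gives the time, the measured TCP pose, the force, the opening and the grip force at its end, in the units of the state.
- robot.get_obs(): the state, without advancing time (a new reading comes with each control period).
- robot.camera(name): name is "scene" or "side" or "wrist"; returns a dict with "image" (384x512x3 uint8, red, green, blue), "depth" (384x512 float32, m along the optical axis (not along the pixel's ray), 0 where there is no reading), "fovy" (degrees; the focal length in pixels is half the picture's height over the tangent of half this angle, whatever the lens; pixels are square), "cx", "cy" (the principal point, pixels), "rvec" (rotation vector, rad) and "tvec" (3), from world to camera coordinates, as OpenCV has them. Camera axes: x right, y down, z forward; pixel columns grow to the right and rows downward; lengths in m; the calibration is good to about 2 mm. The wrist camera is an equidistant fisheye: a pixel r from the principal point sees the ray r / f radians off the axis. A picture is of the moment at which its call begins.
- robot.hand_in(): hands the job in; it is judged then, once.
Trained networks look in the newest picture that a camera, given by its name, has taken for a name from the list of things; names that differ only in an ending like _2 or _b are one class to them, and where a whole thing is asked for, a point or a joint stands for the part that bears it (a point fixed in the world has none). Each returns a list of dicts, best first, with "p" (0 to 1); they miss things now and then, are a little off and sometimes report something else, mostly with a low value. They report only what shows in the picture. A call takes as long as a camera call. They do not tell look-alikes from the thing itself.
- robot.find_in(camera, thing): "box" ([left, top, right, bottom] in pixels, round what is visible of it).
- robot.cut_out(camera, thing): "region" (384x512 bool, what is visible of it) and "box" ([left, top, right, bottom] in pixels, round what is visible of it).
The state is a dict: "time": time; "q": joint angles; "joint_velocities": joint speeds; "joint_torque": joint torques, N m; "position": TCP position; "tool_rot": TCP orientation; "ft_force": force on the tool from outside, world axes, zero at the start; "moment": the same for the moment, N m; "grip_width": finger opening in m; "grip_force": force on a finger pad.
Only numpy, scipy, OpenCV 4.12 (cv2) and the standard library are available. Lean on these libraries where they do the work, as an engineer would, in place of code of your own. Each camera call takes 0.05 s, during which the arm holds its last target. There are 200 camera calls.

## Task

Take the glass vial that stands by itself on the bench, hold it upright in the black rubber cup of the vortex mixer and press it down lightly until the touch switch under the cup clicks, then keep it pressed past the click for two seconds without bearing down hard. Then lift it off and put it upright, all the way down, in the empty hole of the white rack, leaving the other vials and everything else as they are.

Things in the scene. Friction and masses are not known exactly. Their poses are not given: they have to be found in the camera images.
- vial: The vial to mix: a closed glass vial with seeds in it and a black cap, a plain upright cylinder 23.6 mm across and 59 mm tall, 20 to 45 g; it stands alone on the open bench between mixer and rack. Origin at the centre of its underside, z up along its axis.
- mixer: The vortex mixer: a white casing, fixed, 136 mm deep (x) by 118 mm wide (y), 62 mm high at the back and 54 mm at the front, with a knob and a switch on the front (-x side), a grey collar and a round black rubber cup on top. Origin on the bench, 6 mm in front of the centre of its underside; x points to its back, z up. Pressing a glass vial on it with more than 18 N is too much.
- mixer_axis (a point): Point on the cup's vertical axis, level with the grey collar's top, 71 mm above the bench. The cup is 48 mm across; its round recess, 31 mm across, 12 mm deep, has a flat floor for the vial to stand on. The cup is pushed on its stem by hand, so its height varies and is not reported: at rest the recess floor is 24 to 47 mm above this point, the rim 12 mm higher. Find it by touch.
- cup (a joint): How far the cup is pressed down (m): 0 up, at rest; 0.0085 at its hard stop. It starts to give at about 2.5 N; the force peaks at about 10 N near 0.002, then the switch snaps through and it falls to about 4 N near 0.006. The mixer is on while the cup is down more than 0.004. Beyond 0.007 a rubber buffer stiffens it to about 17 N at the stop. Let go, it springs back up.
- rack: The vial rack: a white plastic bar, fixed, 58 mm (x) by 186 mm (y), its top 40 mm above the bench, with four round holes in a row along its y axis, 44 mm apart. Origin on the bench under its centre, z up. Three holes hold vials like the one to mix (caps differ).
- rack_hole (a point): Centre of the mouth of the rack's one empty hole, level with the rack's top. The hole is 26 mm across with a chamfered mouth and 24 mm deep; a vial standing in it reaches 35 mm above the rack's top.
- rack_vial_a: A vial already in the rack, in the end hole two places from the empty one; size and origin as for the vial to mix. Leave it there.
- rack_vial_b: A vial in the rack, in the hole next to the empty one. Leave it there.
- rack_vial_c: A vial in the rack, in the end hole next to the empty one on the other side. Leave it there.
- forceps: Loose curved steel forceps lying on the bench near the robot, 125 mm long. Not needed; leave them.
- binder_clip: Loose black binder clip on the bench at the robot's right, 37 mm high. Not needed; leave it.
Mind the look-alikes: they are no part of the job. Leave any orange look-alike of the vial alone.

How it is judged:
By the outcome, as a careful person would: the job done as asked, in the order asked, and still so for the second after the job is handed in, with the robot touching nothing.
It also fails if it takes over 58 s, if anything falls off the work surface, if the arm or the gripper's body presses on something with over 40 N, if the wrist force passes 120 N, or if a joint passes its speed limit or range.

## Working session

There is one attempt and no reset: what is moved stays moved. The work goes in short steps, Python scripts to look and compute and a tool call to move; the robot and the scene stay as the last step left them, time stands still between calls to the robot, and variables do not carry over. Pictures are saved under pics/ and viewed, at most 10 in all, crops included, and the job is handed in when it is done.

Besides the shell and the picture viewer there is one more tool, called after "Emit:" as name(argument=value, ...) on one line, values as JSON. send_rows: Moves the arm, as the interface text tells. Its arguments: {"type":"object","properties":{"deltas":{"type":"string"},"newtons":{"type":"number"}},"required":["deltas"]}

```bash
mkdir -p pics; ls
cat > h.py <<'E'
import numpy as np, cv2
from rig import robot
from scipy.spatial.transform import Rotation as R
def cam(n):
    c=robot.camera(n); c['R']=R.from_rotvec(c['rvec']).as_matrix(); c['f']=192/np.tan(np.radians(c['fovy'])/2); c['n']=n
    return c
def rays(c,uv):
    uv=np.atleast_2d(np.asarray(uv,float)); d=(uv-[c['cx'],c['cy']])/c['f']
    if c['n']=='wrist':
        r=np.linalg.norm(d,axis=1)+1e-12; v=np.c_[d*(np.sin(r)/r)[:,None],np.cos(r)]
    else: v=np.c_[d,np.ones(len(d))]
    return v
def pts(c,mask):
    m=mask&(c['depth']>0); y,x=np.nonzero(m); v=rays(c,np.c_[x,y]); z=c['depth'][y,x]
    P=v/v[:,2:]*z[:,None]
    return (P-c['tvec'])@c['R']
def atz(c,uv,z):
    d=rays(c,uv)@c['R']; o=-c['R'].T@c['tvec']
    return o+d*((z-o[2])/d[:,2])[:,None]
def save(c,name): cv2.imwrite('pics/'+name+'.png',c['image'][...,::-1])
E
python3 - <<'E'
from h import *
cs=[cam(n) for n in('scene','side','wrist')]
for c in cs:
    save(c,c['n']+'0')
    for t in('vial','mixer','cup','rack','rack_vial_a'):
        for d in robot.cut_out(c['n'],t)[:6]:
            P=pts(c,d['region'])
            if len(P): print(c['n'],t,round(d['p'],2),np.round(d['box']),'lo',np.percentile(P,2,axis=0).round(3),'hi',np.percentile(P,98,axis=0).round(3))
im=np.vstack([np.hstack([cs[0]['image'],cs[1]['image']])])
cv2.imwrite('pics/both.png',cv2.resize(im,(800,300))[...,::-1])
print(robot.get_obs())
E
```

```text
pics
scene vial 0.58 [257. 204. 264. 230.] lo [ 0.451 -0.086 -0.   ] hi [ 0.524 -0.024  0.061]
scene vial 0.51 [244. 213. 251. 241.] lo [0.434 0.014 0.003] hi [0.453 0.03  0.061]
scene vial 0.45 [160. 220. 172. 238.] lo [0.545 0.176 0.039] hi [0.565 0.196 0.077]
scene mixer 0.93 [252. 154. 309. 205.] lo [ 0.47  -0.274  0.003] hi [ 0.599 -0.153  0.109]
scene mixer 0.4 [337. 183. 346. 193.] lo [ 0.406 -1.381 -0.558] hi [ 0.976 -0.339  0.024]
scene mixer 0.34 [181. 213. 189. 232.] lo [0.532 0.134 0.038] hi [0.551 0.154 0.077]
scene cup 0.7 [267. 155. 286. 166.] lo [ 0.539 -0.234  0.091] hi [ 0.58  -0.192  0.111]
scene rack 0.79 [115. 221. 201. 264.] lo [0.512 0.126 0.001] hi [0.604 0.299 0.041]
scene rack_vial_a 0.74 [180. 213. 187. 231.] lo [0.532 0.134 0.039] hi [0.552 0.154 0.077]
scene rack_vial_a 0.7 [159. 220. 173. 236.] lo [0.545 0.162 0.036] hi [0.57  0.196 0.077]
scene rack_vial_a 0.5 [121. 224. 133. 242.] lo [0.571 0.26  0.04 ] hi [0.59  0.281 0.077]
side vial 0.5 [257. 193. 262. 213.] lo [ 0.454 -0.05   0.004] hi [ 0.477 -0.033  0.062]
side vial 0.19 [226. 279. 235. 293.] lo 
[... 695 characters left out ...]
y([ 1.03349700e+00,  5.27483449e-01,  1.43270110e+00, -2.10594837e-06,
        1.18141564e+00, -1.78483476e-01]), 'joint_velocities': array([ 1.64406462e-03, -1.18912303e-03,  2.01213435e-04, -2.60544169e-05,
        1.08945392e-03,  2.56335645e-04]), 'joint_torque': array([ 3.93057480e-04, -4.39982665e+01, -1.76992768e+01,  6.34019449e-02,
        5.02533547e-02,  7.90093708e-06]), 'position': array([0.21942787, 0.5851863 , 0.29225823]), 'tool_rot': array([ 1.78446640e-01,  9.83949590e-01, -3.87097514e-06, -4.07682861e-07]), 'ft_force': array([ 0.58152286, -0.37871518,  0.25940558]), 'moment': array([0.01894322, 0.01250735, 0.03657447]), 'grip_force': 0.0, 'grip_width': 0.08695186347956517}
```

Run:
```python
import cv2,numpy as np
s=cv2.imread('pics/scene0.png')[140:290,100:360]
d=cv2.imread('pics/side0.png')[130:310,200:360]
cv2.imwrite('pics/sc.png',cv2.resize(s,None,fx=3,fy=3,interpolation=cv2.INTER_CUBIC))
cv2.imwrite('pics/sd.png',cv2.resize(d,None,fx=3,fy=3,interpolation=cv2.INTER_CUBIC))
```

```text
(no output)
```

View pics/sc.png

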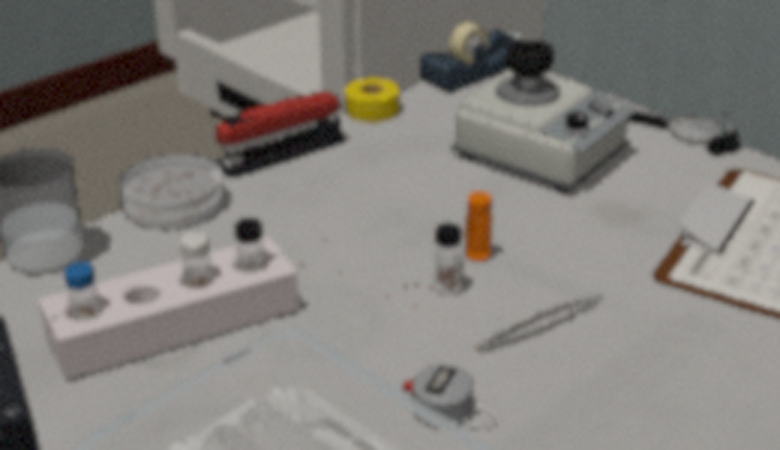

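View pics/sd.png

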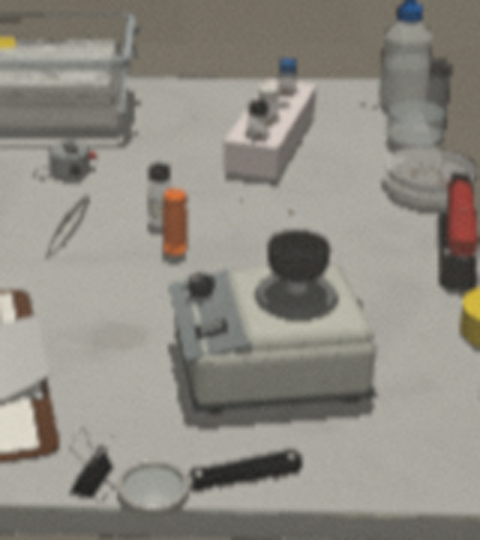

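Emit:
send_rows(deltas="0 0 0 0 0 10 1;0 0 0 0 0 10 1;0 0 0 0 0 10 1;0 0 0 0 0 10 1;0 0 0 0 0 10 1;0 0 0 0 0 10 1;0 0 0 0 0 9.4 1;0 0 0 0 0 0 1")

```text
time: 1.9
position: [0.2194, 0.5852, 0.2923]
tool_rot: [0.706, 0.708, 0.0, -0.0]
ft_force: [-0.0, -1.1, 0.3]
grip_width: 0.0871
grip_force: 0.0
```

Emit:
send_rows(deltas="-46 24 0 0 0 0 1;-46 24 0 0 0 0 1;-46 24 0 0 0 0 1;-46 24 0 0 0 0 1;-46 24 0 0 0 0 1;-46 24 0 0 0 0 1;-46 24 0 0 0 0 1;-46 24 0 0 0 0 1;0 0 0 0 0 0 1;0 0 0 0 0 0 1")

```text
time: 3.15
position: [0.4115, 0.2174, 0.2923]
tool_rot: [0.707, 0.708, 0.0, -0.0]
ft_force: [-0.5, -0.2, 0.1]
grip_width: 0.0871
grip_force: 0.0
```

Run:
```python
from h import *
c=cam('wrist'); save(c,'w1')
print('campos',(-c['R'].T@c['tvec']).round(3))
for t in('vial','rack','rack_vial_a','rack_hole'):
    for d in robot.cut_out('wrist',t)[:6]:
        P=pts(c,d['region'])
        if len(P): print(t,round(d['p'],2),np.round(d['box']),'lo',np.percentile(P,2,axis=0).round(3),'hi',np.percentile(P,98,axis=0).round(3))
```

```text
campos [0.412 0.284 0.385]
rack 0.71 [327. 101. 411. 226.] lo [0.526 0.151 0.007] hi [0.608 0.297 0.042]
rack_vial_a 0.58 [355. 186. 382. 211.] lo [0.548 0.176 0.034] hi [0.569 0.196 0.078]
rack_vial_a 0.58 [375. 123. 408. 139.] lo [0.574 0.259 0.038] hi [0.595 0.28  0.078]
rack_vial_a 0.5 [347. 218. 366. 230.] lo [0.54  0.151 0.035] hi [0.554 0.155 0.071]
rack_hole 0.73 [327. 102. 409. 231.] lo [0.526 0.153 0.009] hi [0.606 0.296 0.042]
```

View pics/w1.png

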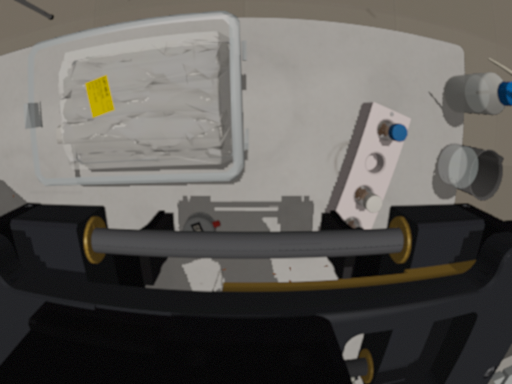

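Emit:
send_rows(deltas="-50 14 0 0 0 0 1;-50 14 0 0 0 0 1;-50 14 0 0 0 0 1;-50 14 0 0 0 0 1;-50 14 0 0 0 0 1;0 0 0 0 0 0 1;0 0 0 0 0 0 1")

```text
time: 4.28
position: [0.4814, -0.0318, 0.292]
tool_rot: [0.707, 0.708, -0.0, -0.001]
ft_force: [-0.2, -0.6, 0.1]
grip_width: 0.0868
grip_force: 0.0
```

Run:
```python
from h import *
c=cam('wrist'); save(c,'w2')
print('campos',(-c['R'].T@c['tvec']).round(3), robot.get_obs()['position'])
for t in('vial','rack','rack_vial_a'):
    for d in robot.cut_out('wrist',t)[:6]:
        P=pts(c,d['region'])
        if len(P): print(t,round(d['p'],2),np.round(d['box']),'lo',np.percentile(P,2,axis=0).round(3),'hi',np.percentile(P,98,axis=0).round(3),'top',P[P[:,2]>np.percentile(P[:,2],95)-.004].mean(0).round(4))
```

```text
campos [0.482 0.034 0.385] [ 0.48122203 -0.0312859   0.2920267 ]
vial 0.97 [225. 162. 247. 187.] lo [ 0.452 -0.046  0.   ] hi [ 0.477 -0.026  0.062] top [ 0.4669 -0.0367  0.0603]
vial 0.57 [206. 117. 233. 140.] lo [ 0.431  0.004 -0.   ] hi [0.461 0.03  0.062] top [0.4495 0.0188 0.0603]
rack 0.73 [269.   0. 339.  54.] lo [0.515 0.111 0.001] hi [0.583 0.177 0.042] top [0.5494 0.1443 0.0404]
rack_vial_a 0.77 [292.   7. 322.  36.] lo [0.536 0.131 0.036] hi [0.557 0.157 0.078] top [0.547  0.1421 0.0763]
rack_vial_a 0.43 [309.   0. 322.   2.] lo [0.552 0.173 0.022] hi [0.573 0.184 0.048] top [0.5599 0.1739 0.0463]
```

View pics/w2.png

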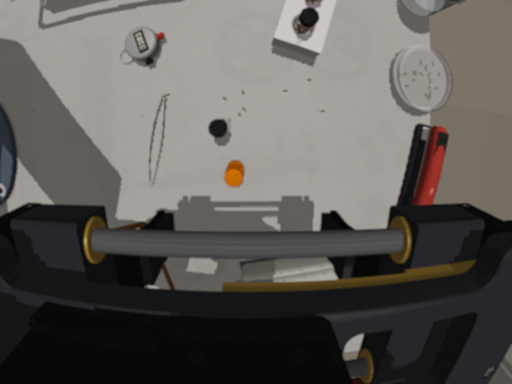

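Run:
```python
from h import *
for n in ('wrist','scene','side'):
    c=cam(n); g=c['image'].max(2)
    full=np.ones((384,512),bool)
    m=full&(c['depth']>0); y,x=np.nonzero(m); P=pts(c,full)
    s=(abs(P[:,0]-.447)<.025)&(abs(P[:,1]-.018)<.025)&(P[:,2]>.02)
    for lo,hi in((.02,.045),(.045,.057),(.057,.07)):
        q=P[s&(P[:,2]>lo)&(P[:,2]<hi)]
        if len(q): print(n,lo,len(q),q.mean(0).round(4),q.min(0).round(4),q.max(0).round(4))
    # cup
    s=(abs(P[:,0]-.565)<.05)&(abs(P[:,1]+.215)<.05)&(P[:,2]>.085)
    q=P[s]
    if len(q): print(n,'cup',len(q),q.mean(0).round(4),np.percentile(q,1,axis=0).round(4),np.percentile(q,99,axis=0).round(4)); np.save('cup_'+n,q)
print(atz(cam('wrist'),[[218,128]],.059))
```

```text
wrist 0.02 48 [0.4574 0.0225 0.0384] [0.4441 0.01   0.0207] [0.4613 0.0297 0.0446]
wrist 0.045 11 [0.4564 0.023  0.0514] [0.4499 0.013  0.0453] [0.4603 0.0288 0.056 ]
wrist 0.057 294 [0.4496 0.0188 0.0603] [0.4391 0.009  0.0574] [0.4602 0.029  0.0635]
scene 0.02 83 [0.4413 0.0248 0.033 ] [0.4339 0.0136 0.0201] [0.4535 0.0304 0.0448]
scene 0.045 35 [0.4415 0.0244 0.0516] [0.4338 0.0139 0.0452] [0.4528 0.0291 0.0568]
scene 0.057 37 [0.4451 0.0197 0.0595] [0.4361 0.0089 0.0575] [0.4551 0.0289 0.0621]
scene cup 175 [ 0.5577 -0.2106  0.1028] [ 0.5388 -0.2373  0.0874] [ 0.5814 -0.1922  0.1107]
side 0.02 46 [0.4456 0.0096 0.0337] [0.4373 0.0036 0.0205] [0.4579 0.0201 0.0446]
side 0.045 31 [0.4469 0.011  0.0513] [0.4376 0.0046 0.0451] [0.458  0.0197 0.0569]
side 0.057 26 [0.4487 0.0149 0.0611] [0.4378 0.0068 0.0585] [0.458  0.0249 0.0644]
side cup 313 [ 0.5636 -0.2221  0.1048] [ 0.5414 -0.2406  0.0904] [ 0.5859 -0.195   0.1118]
[[0.45060818 0.01836186 0.059     ]]
```

Emit:
send_rows(deltas="25 -17 0 0 0 0 1;24.3 -16 0 0 0 0 1;0 0 0 0 0 0 0.8;0 0 50 0 0 0 0.7;0 0 50 0 0 0 0.7;0 0 45 0 0 0 0.7;0 0 30 0 0 0 0.7;0 0 20 0 0 0 0.7;0 0 0 0 0 0 0.7;0 0 0 0 0 0 0.7")

```text
time: 5.92
position: [0.4497, 0.0162, 0.0976]
tool_rot: [0.707, 0.707, 0.0, 0.001]
ft_force: [-0.2, -0.8, 0.4]
grip_width: 0.0611
grip_force: 0.0
```

Emit:
send_rows(deltas="2 -1 0 0 0 0 0.4;0 0 0 0 0 0 0.3;0 0 0 0 0 0 0;0 0 0 0 0 0 0;0 0 0 0 0 0 0;0 0 0 0 0 0 0;0 0 0 0 0 0 0;0 0 0 0 0 0 0", newtons=30)

```text
time: 6.92
position: [0.4479, 0.0186, 0.0973]
tool_rot: [0.707, 0.707, 0.0, 0.0]
ft_force: [0.6, -0.0, 2.0]
grip_width: 0.0226
grip_force: 29.9
```

Emit:
send_rows(deltas="0 0 -20 0 0 0 0;0 0 -40 0 0 0 0;0 0 -50 0 0 0 0;0 0 -50 0 0 0 0;0 0 -13 0 0 0 0;0 0 0 0 0 0 0;0 0 0 0 0 0 0")

```text
time: 7.8
position: [0.4468, 0.0188, 0.2686]
tool_rot: [0.707, 0.707, -0.001, -0.002]
ft_force: [-0.4, -0.3, -1.0]
grip_width: 0.0226
grip_force: 29.9
```

Run:
```python
from h import *
o=robot.get_obs(); p=o['position']; print(p,o['ft_force'],o['grip_width'])
for n in ('scene','side'):
    c=cam(n); save(c,n+'3')
    d=[(d['p'],np.round(d['box'])) for d in robot.find_in(n,'vial')[:3]]; print(d)
    P=pts(c,np.ones((384,512),bool))
    s=(abs(P[:,0]-p[0])<.02)&(abs(P[:,1]-p[1])<.02)
    for lo in np.arange(.165,.215,.008):
        q=P[s&(P[:,2]>lo)&(P[:,2]<lo+.008)]
        if len(q): print(n,lo.round(3),len(q),q.mean(0).round(4),q.min(0).round(4),q.max(0).round(4))
    u=c['R']@np.r_[p[0],p[1],.2]+c['tvec']; uv=(u[:2]/u[2]*c['f']+[c['cx'],c['cy']]).astype(int); print(uv)
    k=c['image'][uv[1]-45:uv[1]+45,uv[0]-45:uv[0]+45]
    cv2.imwrite(f'pics/k{n}.png',cv2.resize(k,(400,400),interpolation=cv2.INTER_CUBIC)[...,::-1])
cv2.imwrite('pics/k3.png',np.hstack([cv2.imread('pics/kscene.png'),cv2.imread('pics/kside.png')]))
```

```text
[0.44677182 0.01883421 0.2686469 ] [-0.36961916 -0.34361574 -1.03797876] 0.02256396394561775
[(0.68, array([245., 149., 254., 176.])), (0.59, array([257., 205., 266., 229.]))]
scene 0.165 4 [0.4392 0.0263 0.1722] [0.4355 0.0236 0.1717] [0.4455 0.0295 0.173 ]
scene 0.173 28 [0.4386 0.0248 0.177 ] [0.4327 0.0151 0.1736] [0.4511 0.0313 0.1808]
scene 0.181 34 [0.439  0.0253 0.1849] [0.4325 0.0168 0.181 ] [0.4518 0.0309 0.188 ]
scene 0.189 28 [0.4403 0.0263 0.1927] [0.4332 0.0163 0.1893] [0.4518 0.0311 0.197 ]
scene 0.197 37 [0.4482 0.0281 0.2012] [0.4276 0.0247 0.1975] [0.4654 0.0314 0.2048]
scene 0.205 44 [0.4467 0.0277 0.209 ] [0.4276 0.0128 0.2051] [0.4654 0.031  0.2127]
scene 0.213 45 [0.4488 0.0275 0.2169] [0.4282 0.0214 0.213 ] [0.4657 0.0313 0.2209]
[250 162]
[(0.77, array([247., 127., 255., 149.])), (0.51, array([261., 191., 263., 215.]))]
side 0.173 21 [0.4471 0.0092 0.1771] [0.437  0.0054 0.1738] [0.4562 0.0137 0.1809]
side 0.181 23 [0.4466 0.0086 0.1852] [0.4372 0.0057 0.182 ] [0.4563 0.0146 0.1887]
side 0.189 20 [0.4469 0.0092 0.1928] [0.4374 0.0051 0.1897] [0.4563 0.0138 0.197 ]
side 0.197 34 [0.4468 0.0084 0.2013] [0.427  0.0023 0.1973] [0.4646 0.0164 0.205 ]
side 0.205 43 [0.4453 0.0091 0.2087] [0.427  0.0037 0.2051] [0.4646 0.0152 0.2129]
side 0.213 43 [0.445  0.0101 0.2163] [0.4272 0.0031 0.2131] [0.4646 0.018  0.2206]
[251 138]
```

View pics/k3.png

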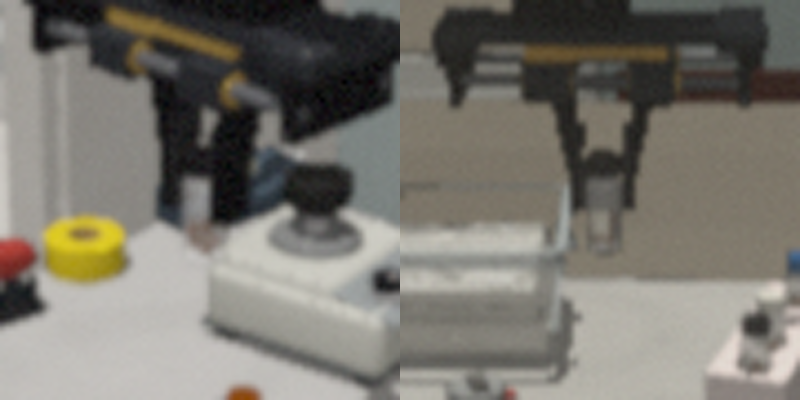

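Emit:
send_rows(deltas="-30 12 -2 0 0 0 0;-50 20 0 0 0 0 0;-60 24 0 0 0 0 0;-60 24 0 0 0 0 0;-50 20 0 0 0 0 0;-39 13 0 0 0 0 0;0 0 0 0 0 0 0;0 0 0 0 0 0 0")

```text
time: 9.0
position: [0.5587, -0.2655, 0.271]
tool_rot: [0.707, 0.707, -0.0, -0.002]
ft_force: [0.2, 0.1, -0.2]
grip_width: 0.0227
grip_force: 29.9
```

Run:
```python
from h import *
from scipy.optimize import least_squares
p=robot.get_obs()['position']; print(p)
c=cam('wrist'); save(c,'w4')
P=pts(c,np.ones((384,512),bool))
s=(abs(P[:,0]-.563)<.04)&(abs(P[:,1]+.217)<.04)&(P[:,2]>.09)&(P[:,2]<.14)
q=P[s]; np.save('cup_wrist',q); print(len(q),np.percentile(q,[1,99],axis=0).round(4))
rim=q[q[:,2]>.106]; print('rim z',np.median(rim[:,2]).round(4),'rim ext',np.percentile(rim,[1,50,99],axis=0).round(4))
r=np.hypot(rim[:,0]-rim[:,0].mean(),rim[:,1]-rim[:,1].mean())
# annulus fit
def mid(a): return (np.percentile(a,1)+np.percentile(a,99))/2
print('mid',mid(rim[:,0]),mid(rim[:,1]))
for n in('scene','side'):
    q=np.load(f'cup_{n}.npy'); q=q[q[:,2]<.105]
    f=least_squares(lambda v:np.hypot(q[:,0]-v[0],q[:,1]-v[1])-.0235,[.563,-.217],loss='soft_l1',f_scale=.001); print(n,len(q),f.x.round(4),f.cost)
for n in('cup','mixer'):
  print([(round(d['p'],2),np.round(d['box'])) for d in robot.find_in('wrist',n)[:2]])
```

```text
[ 0.55871064 -0.26554678  0.27098306]
2331 [[ 0.5437 -0.2375  0.0969]
 [ 0.5872 -0.1936  0.1114]]
rim z 0.1099 rim ext [[ 0.5436 -0.2382  0.1072]
 [ 0.5657 -0.2156  0.1099]
 [ 0.5879 -0.1936  0.1116]]
mid 0.5657625688699529 -0.21591464982121383
scene 96 [ 0.5629 -0.2162] 0.0002425259371269916
side 142 [ 0.5645 -0.2165] 0.0004776357342715067
[(0.71, array([228., 108., 283., 162.]))]
[(0.62, array([162.,  69., 305., 194.]))]
```

View pics/w4.png

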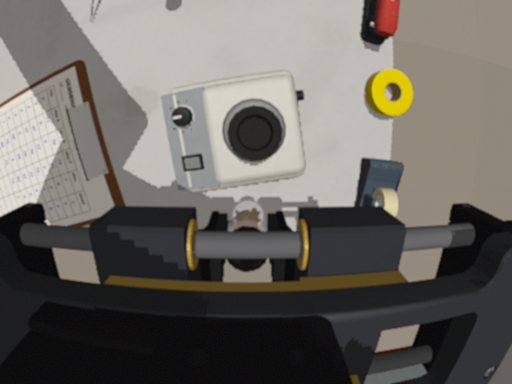

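Emit:
send_rows(deltas="25 3 0 0 0 0 0;24.5 2.3 0 0 0 0 0;0 0 20 0 0 0 0;0 0 20 0 0 0 0;0 0 15 0 0 0 0;0 0 3 0 0 0 0;0 0 0 0 0 0 0;0 0 0 0 0 0 0")

```text
time: 10.15
position: [0.5652, -0.217, 0.215]
tool_rot: [0.707, 0.707, 0.0, 0.001]
ft_force: [0.5, 0.7, -0.1]
grip_width: 0.0228
grip_force: 29.9
```

Emit:
send_rows(deltas="0 0 3 0 0 0 0;0 0 3 0 0 0 0;0 0 3 0 0 0 0;0 0 3 0 0 0 0;0 0 0 0 0 0 0")

```text
time: 10.78
position: [0.5646, -0.2167, 0.2018]
tool_rot: [0.707, 0.707, -0.0, -0.0]
ft_force: [0.2, 0.6, -0.9]
grip_width: 0.0233
grip_force: 29.9
```

Emit:
send_rows(deltas="0 0 1 0 0 0 0;0 0 1 0 0 0 0;0 0 1 0 0 0 0;0 0 0 0 0 0 0")

```text
time: 11.28
position: [0.5647, -0.2168, 0.1992]
tool_rot: [0.707, 0.707, -0.0, -0.0]
ft_force: [-0.4, -1.0, -0.0]
grip_width: 0.0226
grip_force: 29.9
```

Emit:
send_rows(deltas="0 0 1 0 0 0 0;0 0 1 0 0 0 0;0 0 0 0 0 0 0")

```text
time: 11.65
position: [0.5647, -0.2168, 0.1972]
tool_rot: [0.707, 0.707, -0.0, -0.0]
ft_force: [-0.5, 0.5, 0.1]
grip_width: 0.0225
grip_force: 29.9
```

Emit:
send_rows(deltas="0 0 1 0 0 0 0;0 0 0 0 0 0 0")

```text
time: 11.9
position: [0.5647, -0.2168, 0.1962]
tool_rot: [0.707, 0.707, -0.0, -0.0]
ft_force: [-0.4, -0.1, -0.2]
grip_width: 0.0228
grip_force: 29.9
```

Emit:
send_rows(deltas="0 0 1 0 0 0 0;0 0 0 0 0 0 0")

```text
time: 12.15
position: [0.5648, -0.2169, 0.1953]
tool_rot: [0.707, 0.707, 0.0, 0.0]
ft_force: [-0.3, -0.3, 0.2]
grip_width: 0.0229
grip_force: 29.9
```

Emit:
send_rows(deltas="0 0 1 0 0 0 0;0 0 0 0 0 0 0")

```text
time: 12.4
position: [0.5648, -0.2169, 0.1948]
tool_rot: [0.707, 0.707, 0.0, 0.0]
ft_force: [-0.5, 0.0, 3.3]
grip_width: 0.0228
grip_force: 29.9
```

Emit:
send_rows(deltas="0 0 1 0 0 0 0;0 0 0 0 0 0 0")

```text
time: 12.65
position: [0.5648, -0.2169, 0.1941]
tool_rot: [0.707, 0.707, -0.0, 0.0]
ft_force: [-1.0, 1.0, 7.3]
grip_width: 0.0231
grip_force: 29.9
```

Emit:
send_rows(deltas="0 0 1 0 0 0 0;0 0 0 0 0 0 0")

```text
time: 12.9
position: [0.5648, -0.2169, 0.1934]
tool_rot: [0.707, 0.707, -0.0, 0.0]
ft_force: [-1.7, 1.1, 8.7]
grip_width: 0.0228
grip_force: 29.9
```

Emit:
send_rows(deltas="0 0 1 0 0 0 0;0 0 0 0 0 0 0")

```text
time: 13.15
position: [0.5648, -0.2169, 0.1925]
tool_rot: [0.707, 0.707, -0.0, 0.0]
ft_force: [-1.4, 0.7, 9.4]
grip_width: 0.0227
grip_force: 29.9
```

Emit:
send_rows(deltas="0 0 1 0 0 0 0;0 0 0 0 0 0 0")

```text
time: 13.4
position: [0.5648, -0.2169, 0.1912]
tool_rot: [0.707, 0.707, -0.0, 0.0]
ft_force: [-1.6, 0.7, 6.0]
grip_width: 0.0229
grip_force: 29.9
```

Emit:
send_rows(deltas="0 0 1 0 0 0 0;0 0 0.7 0 0 0 0;0 0 0 0 0 0 0")

```text
time: 13.78
position: [0.5648, -0.2169, 0.1888]
tool_rot: [0.707, 0.707, 0.0, 0.0]
ft_force: [0.1, 0.7, 4.4]
grip_width: 0.0227
grip_force: 29.9
```

Emit:
send_rows(deltas="0 0 0 0 0 0 0;0 0 0 0 0 0 0;0 0 0 0 0 0 0;0 0 0 0 0 0 0;0 0 0 0 0 0 0;0 0 0 0 0 0 0;0 0 0 0 0 0 0;0 0 0 0 0 0 0;0 0 0 0 0 0 0;0 0 0 0 0 0 0")

```text
time: 15.02
position: [0.5648, -0.2168, 0.1886]
tool_rot: [0.707, 0.707, 0.0, 0.0]
ft_force: [-0.4, 0.9, 4.7]
grip_width: 0.0222
grip_force: 29.9
```

Emit:
send_rows(deltas="0 0 0 0 0 0 0;0 0 0 0 0 0 0;0 0 0 0 0 0 0;0 0 0 0 0 0 0;0 0 0 0 0 0 0;0 0 0 0 0 0 0;0 0 0 0 0 0 0;0 0 0 0 0 0 0;0 0 0 0 0 0 0;0 0 0 0 0 0 0")

```text
time: 16.27
position: [0.5648, -0.2168, 0.1886]
tool_rot: [0.707, 0.707, 0.0, 0.0]
ft_force: [-0.8, 0.3, 4.7]
grip_width: 0.0229
grip_force: 29.9
```

Emit:
send_rows(deltas="0 0 -2 0 0 0 0;0 0 -5 0 0 0 0;0 0 -10 0 0 0 0;0 0 -20 0 0 0 0;0 0 -25 0 0 0 0;0 0 -20 0 0 0 0;30 0 0 0 0 0 0;50 0 0 0 0 0 0;50 0 0 0 0 0 0;50 0 0 0 0 0 0")

```text
time: 17.52
position: [0.5641, -0.0352, 0.2704]
tool_rot: [0.707, 0.707, -0.0, -0.001]
ft_force: [1.3, 0.0, 0.7]
grip_width: 0.0231
grip_force: 29.9
```

Emit:
send_rows(deltas="50 0 0 0 0 0 0;50 0 0 0 0 0 0;50 0 0 0 0 0 0;35 0 0 0 0 0 0;0 0 0 0 0 8 0;0 0 0 0 0 8 0;0 0 0 0 0 0 0;0 0 0 0 0 0 0;0 0 0 0 0 0 0")

```text
time: 18.65
position: [0.5644, 0.148, 0.2705]
tool_rot: [0.798, 0.602, -0.0, -0.0]
ft_force: [0.1, 0.6, 0.6]
grip_width: 0.0226
grip_force: 29.9
```

Run:
```python
from h import *
o=robot.get_obs(); p=o['position']; print(o['time'],p,R.from_quat(o['tool_rot']).as_matrix().round(3).tolist(),o['ft_force'])
c=cam('wrist'); save(c,'w5')
P=pts(c,np.ones((384,512),bool))
s=(P[:,2]>.036)&(P[:,2]<.045)&(abs(P[:,0]-.56)<.08)&(abs(P[:,1]-.21)<.14)
q=P[s]; (ctr,wh,a)=cv2.minAreaRect((q[:,:2]*1000).astype(np.float32)); print('rack top',ctr,wh,a,np.median(q[:,2]))
for d in robot.cut_out('wrist','rack_vial_a')[:4]:
    Q=pts(c,d['region'])
    if len(Q):
        t=Q[Q[:,2]>.072]; print(round(d['p'],2),np.round(d['box']),len(t),((np.percentile(t,2,axis=0)+np.percentile(t,98,axis=0))/2).round(4),np.ptp(t,axis=0).round(3) if len(t) else 0)
```

```text
18.65 [0.56440973 0.14800687 0.27049991] [[0.274, 0.962, -0.0], [0.962, -0.274, 0.0], [-0.0, -0.0, -1.0]] [0.08824705 0.61750651 0.60976643]
rack top (566.1105346679688, 205.73812866210938) (186.69085693359375, 58.26969528198242) 73.12924194335938 0.04024734941135872
0.8 [220.  47. 247.  73.] 381 [0.5856 0.2689 0.0759] [0.021 0.022 0.006]
0.75 [223. 169. 250. 202.] 343 [0.5486 0.1428 0.0758] [0.02  0.021 0.006]
0.69 [225. 129. 245. 156.] 365 [0.5605 0.1855 0.0761] [0.021 0.02  0.006]
```

View pics/w5.png

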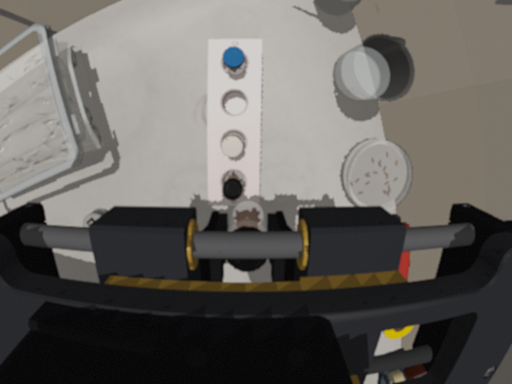

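Emit:
send_rows(deltas="25 -4 0 0 0 0 0;30 -6 0 0 0 0 0;23 -3.8 0 0 0 0 0;0 0 30 0 0 0 0;0 0 30 0 0 0 0;0 0 0 0 0 0 0;0 0 0 0 0 0 0;0 0 0 0 0 0 0")

```text
time: 19.75
position: [0.5736, 0.2271, 0.2121]
tool_rot: [0.798, 0.602, 0.001, 0.001]
ft_force: [0.5, 0.2, -0.4]
grip_width: 0.0227
grip_force: 29.9
```

Run:
```python
from h import *
o=robot.get_obs(); p=o['position']; print(o['time'],p)
from scipy.optimize import least_squares
def circ(q,r,g): 
    f=least_squares(lambda v:np.hypot(q[:,0]-v[0],q[:,1]-v[1])-r,g,loss='soft_l1',f_scale=.001); return f.x.round(4)
V={'a':(.5486,.1428),'white':(.5605,.1855),'blue':(.5856,.2689)}
for n in('scene','side','wrist'):
    c=cam(n); save(c,n+'6'); P=pts(c,np.ones((384,512),bool))
    def near(x,y,lo,hi,r=.017): return P[(np.hypot(P[:,0]-x,P[:,1]-y)<r)&(P[:,2]>lo)&(P[:,2]<hi)]
    q=near(p[0],p[1],.114,.138)
    if len(q)>5: print(n,'held',len(q),circ(q,.0116,p[:2]))
    for k,v in V.items():
        q=near(*v,.044,.06); t=near(*v,.072,.08)
        if len(q)>5: print(n,k,len(q),circ(q,.0116,v), 'top',len(t),(np.percentile(t,[3,97],axis=0).mean(0).round(4) if len(t) else ''))
    s=(P[:,2]>.036)&(P[:,2]<.045)&(abs(P[:,0]-.56)<.06)&(abs(P[:,1]-.21)<.11)
    print(n,'rack',cv2.minAreaRect((P[s][:,:2]*1000).astype(np.float32)))
```

```text
19.75 [0.57360431 0.2270863  0.21206975]
scene held 92 [0.5724 0.2262]
scene a 53 [0.5456 0.1421] top 43 [0.5432 0.1435 0.0751]
scene white 60 [0.558  0.1845] top 49 [0.5562 0.1852 0.0749]
scene blue 69 [0.5837 0.2687] top 51 [0.5822 0.2696 0.075 ]
scene rack ((563.4595336914062, 205.77862548828125), (186.94505310058594, 61.78632354736328), 72.68567657470703)
side held 44 [0.5731 0.2268]
side a 38 [0.5463 0.1427] top 25 [0.5472 0.1382 0.0756]
side white 17 [0.5576 0.1844] top 23 [0.5582 0.1814 0.0761]
side blue 31 [0.5841 0.269 ] top 20 [0.584  0.2671 0.0759]
side rack ((564.8674926757812, 204.41464233398438), (193.00106811523438, 59.53023147583008), 73.49480438232422)
wrist held 325 [0.5742 0.2263]
wrist a 86 [0.5476 0.1421] top 36 [0.5503 0.1516 0.0745]
wrist blue 49 [0.5853 0.2685] top 570 [0.5856 0.2695 0.0762]
wrist rack ((569.01318359375, 212.04319763183594), (172.2966766357422, 58.56048583984375), 73.86821746826172)
```

Emit:
send_rows(deltas="-0.3 -1.5 0 0 0 0 0;0 0 25 0 0 0 0;0 0 25 0 0 0 0;0 0 15 0 0 0 0;0 0 0 0 0 0 0;0 0 0 0 0 0 0")

```text
time: 20.65
position: [0.5717, 0.2272, 0.1463]
tool_rot: [0.798, 0.602, 0.001, 0.0]
ft_force: [0.4, -1.3, -0.4]
grip_width: 0.0224
grip_force: 29.9
```

Emit:
send_rows(deltas="0 0 2 0 0 0 0;0 0 2 0 0 0 0;0 0 2 0 0 0 0;0 0 2 0 0 0 0;0 0 1 0 0 0 0;0 0 0 0 0 0 0")

```text
time: 21.4
position: [0.5711, 0.2271, 0.1364]
tool_rot: [0.798, 0.602, -0.0, -0.0]
ft_force: [0.2, -0.5, 1.1]
grip_width: 0.0226
grip_force: 29.9
```

Emit:
send_rows(deltas="0 0 1 0 0 0 0;0 0 1 0 0 0 0;0 0 0 0 0 0 0")

```text
time: 21.78
position: [0.5711, 0.2271, 0.1344]
tool_rot: [0.798, 0.602, -0.0, -0.0]
ft_force: [0.7, -0.4, 0.3]
grip_width: 0.0227
grip_force: 29.9
```

Emit:
send_rows(deltas="0 0 1 0 0 0 0;0 0 1 0 0 0 0;0 0 0 0 0 0 0")

```text
time: 22.15
position: [0.5711, 0.2271, 0.1324]
tool_rot: [0.798, 0.602, -0.0, -0.0]
ft_force: [0.5, -0.2, 0.3]
grip_width: 0.0224
grip_force: 29.9
```

Entering freely (5 mm in, no force). On down.

Emit:
send_rows(deltas="0 0 2 0 0 0 0;0 0 2 0 0 0 0;0 0 2 0 0 0 0;0 0 2 0 0 0 0;0 0 0 0 0 0 0")

```text
time: 22.78
position: [0.571, 0.2271, 0.1243]
tool_rot: [0.798, 0.602, -0.0, -0.0]
ft_force: [-0.2, 0.8, -1.2]
grip_width: 0.0228
grip_force: 29.9
```

Emit:
send_rows(deltas="0 0 2 0 0 0 0;0 0 2 0 0 0 0;0 0 2 0 0 0 0;0 0 2 0 0 0 0;0 0 0 0 0 0 0")

```text
time: 23.4
position: [0.571, 0.2271, 0.1163]
tool_rot: [0.798, 0.602, -0.0, -0.0]
ft_force: [0.1, 0.5, -0.1]
grip_width: 0.0228
grip_force: 29.9
```

Emit:
send_rows(deltas="0 0 1 0 0 0 0;0 0 1 0 0 0 0;0 0 0 0 0 0 0")

```text
time: 23.78
position: [0.5711, 0.2271, 0.1145]
tool_rot: [0.798, 0.602, -0.0, -0.0]
ft_force: [0.5, 0.3, -0.3]
grip_width: 0.0231
grip_force: 29.9
```

Emit:
send_rows(deltas="0 0 1 0 0 0 0;0 0 0 0 0 0 0")

```text
time: 24.02
position: [0.5711, 0.2271, 0.1135]
tool_rot: [0.798, 0.602, -0.0, -0.0]
ft_force: [0.5, -0.2, -0.5]
grip_width: 0.0229
grip_force: 29.9
```

Emit:
send_rows(deltas="0 0 0.7 0 0 0 0;0 0 0 0 0 0 0")

```text
time: 24.28
position: [0.5712, 0.2271, 0.1133]
tool_rot: [0.798, 0.602, 0.0, 0.0]
ft_force: [-1.8, 0.5, 3.6]
grip_width: 0.0227
grip_force: 29.9
```

Emit:
send_rows(deltas="0 0 -0.3 0 0 0 0.3;0 0 0 0 0 0 0.4;0 0 0 0 0 0 0.6;0 0 0 0 0 0 0.6;0 0 0 0 0 0 0.6", newtons=5)

```text
time: 24.9
position: [0.5711, 0.2271, 0.1131]
tool_rot: [0.798, 0.602, -0.0, -0.0]
ft_force: [1.0, 0.1, -0.1]
grip_width: 0.0506
grip_force: 0.0
```

Emit:
send_rows(deltas="0 0 -10 0 0 0 0.6;0 0 -30 0 0 0 0.6;0 0 -50 0 0 0 0.6;0 0 -60 0 0 0 0.6;-40 0 0 0 0 0 0.6;-50 0 0 0 0 0 0.6;0 0 0 0 0 0 0.6;0 0 0 0 0 0 0.6;0 0 0 0 0 0 0.6")

```text
time: 26.02
position: [0.5468, 0.1415, 0.2633]
tool_rot: [0.798, 0.603, 0.0, 0.0]
ft_force: [-0.2, 0.3, -0.2]
grip_width: 0.052
grip_force: 0.0
```

Run:
```python
from h import *
c=cam('wrist'); save(c,'w7'); P=pts(c,np.ones((384,512),bool))
for v in((.5486,.1428),(.5605,.1855),(.5725,.2268),(.5856,.2689)):
    t=P[(np.hypot(P[:,0]-v[0],P[:,1]-v[1])<.017)&(P[:,2]>.055)]
    print(len(t),np.percentile(t,[3,97],axis=0).mean(0).round(4),np.percentile(t[:,2],80).round(4)) if len(t) else print(0)
s=cam('scene')['image'][140:290,100:360]
cv2.imwrite('pics/m7.png',np.hstack([cv2.resize(c['image'],(400,300)),cv2.resize(s,(400,300))])[...,::-1])
```

```text
448 [0.5483 0.1434 0.0679] 0.0768
1665 [0.5576 0.1809 0.1785] 0.2811
423 [0.5717 0.2261 0.0679] 0.0769
479 [0.5846 0.2681 0.0678] 0.0768
```

View pics/m7.png

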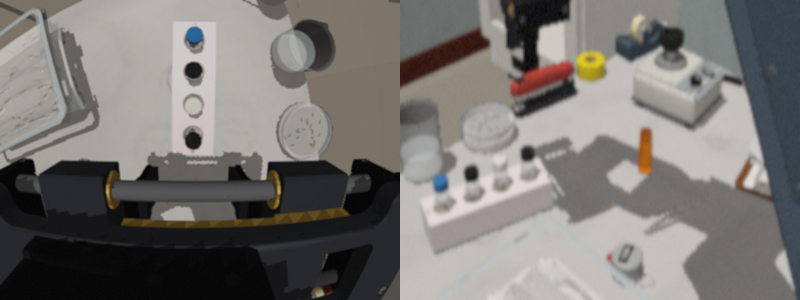

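The picture shows four vials in a row. The mixed vial's black cap is at about (193,71) in the left half, with its top at 76.9 mm, level with its neighbours at 76.8 mm, so it is fully seated. The cup sprang back up.

```bash
python3 -c "
from rig import robot
print(robot.hand_in())"
```

```text
the job is handed in; nothing more can be done
None
```

The vial was pressed past the click for about 2.5 s (about 9.4 N at most in the readings), then put upright and fully down in the empty rack hole; the job was handed in at about 26 s.

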